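Torque a current-shunt terminal with a break-over wrench

TASK

In this calibration bay a click-type (break-over) torque wrench with an orange handle sits on the terminal nut of a current shunt: swing its handle clockwise, seen from above, to run the nut tight, and pull on until the handle folds by about 20 degrees at the hinge near the head (the click), without forcing it on towards its end stop. Then let go so that the wrench springs straight, leaving it on the nut with the nut still tight. Leave the blue-handled wrench on the other shunt as it is.

Things in the scene. Friction and masses are not known exactly. Their poses are not given: they have to be found in the camera images.
- shunt_orange: the shunt that carries the orange-handled wrench: black base 200 x 85 x 18 mm fixed to the bench, two brass terminal blocks (tops at 50 mm) joined by copper plates. Origin: on the bench, straight below the nut the wrench sits on, i.e. on the vertical axis about which the wrench turns; z up; x points from the second terminal (110 mm away at -x) through this nut. The base spans x -155 to +45 mm. It may stand on the left or on the right, the other shunt on the opposite side
- grip_orange (a point): middle of the wrench's orange grip (round bar 26 mm across, 108 mm long, lying level), on its centre line 60 mm above the bench, 140 mm from the nut's axis and 105 mm from the click hinge. Its x axis points along the handle away from the nut, z up. The wrench reaches from the nut to 200 mm, its steel neck is 12 mm wide; below the grip there is only the open bench
- swing_orange (a joint): turn of the wrench head and nut about the nut's vertical axis, rad, growing clockwise seen from above; 1.0 is the nut fully tight (a firm stop), where the unfolded handle points along the shunt's +x; it starts between 0.1 and 0.6. At value s the head points 1.0 - s rad anticlockwise of that +x. It turns with light friction (about 2 N at the grip) and stays where it is left
- click_orange (a joint): fold of the handle against the head, rad, about the vertical click hinge 35 mm from the nut's axis along the head, growing clockwise seen from above; 0 is straight, 0.7 its end stop. A preloaded spring holds it straight until the nut is tight and the set torque is reached (about 9 N sideways at the grip), then it gives, rising to about 13 N at 0.5 rad; let go, it springs back to straight
- grip_blue (a point): middle of the blue grip of the other, otherwise equal wrench on the other shunt, 60 mm above the bench, x along its handle; not to be moved

How it is judged:
By the outcome, as a careful person would: the job done as asked, in the order asked, and still so for the second after the job is handed in, with the robot touching nothing.
It also fails if it takes over 38 s, if anything falls off the work surface, if the arm or the gripper's body presses on something with over 40 N, if the wrist force passes 120 N, or if a joint passes its speed limit or range.

ROBOT

A 6-joint arm with a two-finger parallel gripper is mounted at the origin on the work surface. World frame = base frame: x ahead of the robot, y to its left, z up, the work surface at z = 0. Lengths are in mm, angles in rad, forces in N, time in s.
With the tool pointing down it reaches from about 400 to 925 mm from the base axis. Payload 12.5 kg.
Tool frame: the origin (TCP) lies on the front face of the gripper's body, between the roots of the fingers; the fingertips stand 78 mm ahead of it and the grasp point (between the pads) lies 59 mm ahead of it (env.nose_length is the distance from the TCP to the fingertips, in mm); z points along the fingers, y is the line along which they close (so a half turn about z gives the same grasp; the last joint's range is limited). The gripper opens to 95 mm and grips with 3 to 60 N. Pads are 20 mm wide; open, the fingers measure 119 mm over their backs; the gripper's body (75 mm by 180 mm) begins 59 mm behind the grasp point.
Start: joints at [-1.451, 0.491, 1.559, -0, 1.092, -0.106], TCP at [139.95, -609.14, 292.261] pointing down, gripper open.
Joint ranges: [-3.1, 3.1], [-0.84, 2.19], [0.05, 2.79], [-1.13, 4.28], [0.06, 2.93], [-2.69, 2.69]. Speed limits (rad/s): [2.22, 2.22, 2.79, 3.14, 3.14, 3.14].

INTERFACE

Orientations are given as [roll, pitch, yaw] about the fixed x, y, z axes, in that order (R = Rz(yaw) Ry(pitch) Rx(roll)).
In Python, from cell import env gives the robot as it stands.
- The arm moves only by the tool jog_arm, never from a script. Its argument "motion" is a list of rows, each a list of 7 numbers: the turn, a rotation vector about the tool's x, y, z in degrees, then the shift along the tool's x, y, z in mm, then the finger opening in mm, from 0 to 95.1. In form: [[wx, wy, wz, x, y, z, hand], ...]. A call has 1 to 10 rows; each row shifts and turns the commanded pose from where the row before left it, along the tool's axes as they then stand; what a row does not reach is not made up. A row lasts 1/8 s, in which the tool goes at most 62.5 mm and 10.7 degrees, less where a joint would pass 70% of its speed; a pose out of reach is approached as far as the arm can. A call is refused whole if a number of a shift passes 62.5 or a number of a turn 10.7, either way. A call with a gripper value outside its range is refused whole. The fingers move at their own pace and stop on an object; the grip force is fixed at half the most. Time passes only in rows, so rows that do not move let the fingers close. It gives the time, the measured TCP pose, the force, the opening and the grip force at its end, in the units of the state.
- env.state(): the state, without advancing time (a new reading comes with each control period).
- env.read_camera(name): name is "scene" or "top" or "wrist"; returns a dict with "color" (384x512x3 uint8, red, green, blue), "z_map" (384x512 float32, mm along the optical axis (not along the pixel's ray), 0 where there is no reading), "camera_matrix" (3x3 intrinsics, pixels), "world_to_cam" (4x4, takes a point from world to camera coordinates). Camera axes: x right, y up, looking along -z (the intrinsics and any distortion apply to the point x, -y, -z); pixel columns grow to the right and rows downward; lengths in mm; the calibration is good to about 2 mm. A picture is of the moment at which its call begins.
- env.job_done(): hands the job in; it is judged then, once.
Trained networks look in the newest picture that a camera, given by its name, has taken for a name from the list of things; names that differ only in an ending like _2 or _b are one class to them, and where a whole thing is asked for, a point or a joint stands for the part that bears it (a point fixed in the world has none). Each returns a list of dicts, best first, with "score" (0 to 1); they miss things now and then, are a little off and sometimes report something else, mostly with a low value. They report only what shows in the picture. A call takes as long as a camera call.
- env.recognise(camera, thing): "location" ([column, row] in pixels, amid what is visible of it).
The state is a dict: "t": time; "joints": joint angles; "qvel": joint speeds; "tau": joint torques, N m; "eef_pos": TCP position; "tcp_rot": TCP orientation; "ft_force": force on the tool from outside, world axes, zero at the start; "moment": the same for the moment, N m; "opening": opening from 0.0 (shut) to 1.0 (fully open); "grip_force": force on a finger pad.
Only numpy, scipy, OpenCV 4.12 (cv2) and the standard library are available. Lean on these libraries where they do the work, as an engineer would, in place of code of your own. Each camera call takes 0.05 s, during which the arm holds its last target. There are 200 camera calls.

## Working session

There is one attempt and no reset: what is moved stays moved. The work goes in short steps, Python scripts to look and compute and a tool call to move; the robot and the scene stay as the last step left them, time stands still between calls to the robot, and variables do not carry over. Pictures are saved under pics/ and viewed, at most 10 in all, crops included, and the job is handed in when it is done.

Besides the shell and the picture viewer there is one more tool, called after "Call:" as a command line: name --pt "numbers of a row" for each row, then --argument value for the rest. jog_arm: Moves the arm, as the interface text tells. Its arguments: {"type":"object","properties":{"motion":{"type":"array"}},"required":["motion"]}

```bash
mkdir -p pics; cat > h.py <<'E'
import numpy as np, cv2
from cell import env
def look(cam,name=None):
    d=env.read_camera(cam)
    if name: cv2.imwrite('pics/'+name,d['color'][:,:,::-1])
    return d
def ray(d,uv,zw):
    K=d['camera_matrix'];T=np.linalg.inv(d['world_to_cam'])
    a=np.linalg.inv(K)@[uv[0],uv[1],1]; a=np.array([a[0],-a[1],-a[2]])
    r=T[:3,:3]@a;o=T[:3,3]
    return o+r*(zw-o[2])/r[2]
def proj(d,p):
    q=d['world_to_cam']@np.append(p,1);a=d['camera_matrix']@[q[0],-q[1],-q[2]];return a[:2]/a[2]
E
python3 - <<'E'
from h import *
s=env.state();print(s)
d=look('top','a.png')
for n in ['grip_orange','grip_blue','shunt_orange']:
    for r in env.recognise('top',n)[:2]: print(n,r, ray(d,r['location'],60).round(1))
# colour mask of orange
hsv=cv2.cvtColor(d['color'],cv2.COLOR_RGB2HSV)
for nm,lo,hi in [('or',(5,150,110),(20,255,255)),('bl',(95,120,60),(125,255,255))]:
    m=cv2.inRange(hsv,lo,hi);n,l,st,c=cv2.connectedComponentsWithStats(m)
    for i in range(1,n):
        if st[i,4]>60: 
            p=np.argwhere(l==i)[:,::-1].astype(np.float32);rr=cv2.minAreaRect(p)
            print(nm,st[i],c[i],ray(d,c[i],60).round(1),rr, [ray(d,q,60)[:2].round(0) for q in cv2.boxPoints(rr)])
E
```

```text
{'t': 0.0, 'joints': array([-1.45060710e+00,  4.91582710e-01,  1.55947331e+00, -1.31526684e-05,
        1.09169351e+00, -1.05603323e-01]), 'qvel': array([ 0.001217  ,  0.00018805, -0.00021678,  0.00087808, -0.00057633,
        0.00059024]), 'tau': array([-6.88148521e-04, -6.12652016e+01, -2.58184129e+01,  6.91295508e-02,
        4.83474950e-02, -8.56953011e-05]), 'eef_pos': array([ 139.92233044, -608.96705186,  291.63909771]), 'tcp_rot': array([-3.14044099e+00, -1.10343114e-04,  2.25798557e-01]), 'ft_force': array([ 0.73543566,  0.42108927, -0.42044799]), 'moment': array([ 0.00749562,  0.05590675, -0.0675178 ]), 'grip_force': 0.0, 'opening': 1.0014355670612016}
grip_orange {'location': [175.3, 155.8], 'score': 0.68} [568.4 211.3  60. ]
grip_blue {'location': [385.0, 179.6], 'score': 0.84} [ 503.6 -252.6   60. ]
shunt_orange {'location': [175.1, 155.5], 'score': 0.7} [569.1 211.7  60. ]
shunt_orange {'location': [184.9, 222.6], 'score': 0.66} [420.7 191.2  60. ]
or [159 127  24  41 364] [169.73901099 146.1978022 ] [590.3 223.5  60. ] ((169.87112426757812, 146.17453002929688), (41.4403
[... 1281 characters left out ...]
03, 249.6000213623047), (12.521980285644531, 15.652474403381348), 26.56505012512207) [array([356., 245.]), array([385., 231.]), array([372., 207.]), array([343., 222.])]
or [175 249  15  16  92] [183.01086957 257.36956522] [346.6 195.7  60. ] ((182.4000244140625, 256.20001220703125), (9.838699340820312, 15.205260276794434), 26.56505012512207) [array([340., 214.]), array([368., 199.]), array([358., 180.]), array([330., 195.])]
bl [372 146  16  43 442] [379.54751131 167.02488688] [ 532.2 -242.3   60. ] ((379.3040466308594, 166.67718505859375), (42.46247482299805, 11.027785301208496), 81.57302856445312) [array([ 579., -226.]), array([ 583., -251.]), array([ 487., -258.]), array([ 484., -233.])]
```

View pics/a.png

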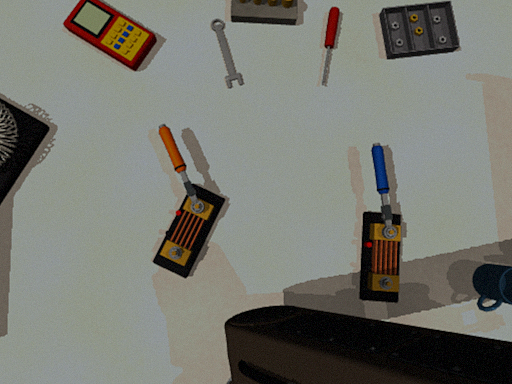

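The top view shows the orange grip at about (172,148) with its nut near (198,206). The second terminal is near (178,252), and the blue wrench stands on the right. I'll swing the arm over at height with the fingers closed.

Call:
jog_arm --pt "0 0 -3 33 -1 0 0" --pt "0 0 -5.7 62 -3 0 0" --pt "0 0 -5.7 62 -3 0 0" --pt "0 0 -5.7 62 -3 0 0" --pt "0 0 -5.7 62 -3 0 0" --pt "0 0 -5.7 62 -3 0 0" --pt "0 0 -5.7 62 -3 0 0" --pt "0 0 -5.7 62 -3 0 0" --pt "0 0 -5.7 62 -3 0 0" --pt "0 0 -5.7 62 -3 0 0"

```text
t: 1.45
eef_pos: [577.5, -240.9, 292.0]
tcp_rot: [-3.142, 0.0, 1.177]
ft_force: [0.3, -0.1, 0.1]
opening: 0.026
grip_force: 0.0
```

Call:
jog_arm --pt "0 0 -5.7 62 -3 0 0" --pt "0 0 -5.7 62 -3 0 0" --pt "0 0 -5.7 62 -3 0 0" --pt "0 0 -5.7 62 -3 0 0" --pt "0 0 -5.7 62 -3 0 0" --pt "0 0 -5.7 62 -3 0 0" --pt "0 0 -5.7 62 -3 0 0" --pt "0 0 -4 40 -2 0 0" --pt "0 0 0 0 0 0 0"

```text
t: 2.58
eef_pos: [583.3, 222.8, 292.1]
tcp_rot: [-3.141, -0.0, 1.944]
ft_force: [0.5, 0.1, -0.4]
opening: 0.004
grip_force: 0.0
```

```bash
python3 - <<'E'
from h import *
s=env.state();print(s['t'],s['eef_pos'],s['tcp_rot'],s['joints'].round(2),s['ft_force'])
d=look('wrist','w.png')
for n in ['grip_orange','shunt_orange','swing_orange']:
    for r in env.recognise('wrist',n)[:2]: print(n,r, ray(d,r['location'],60).round(1))
E
```

```text
2.575 [583.3128288  222.7921247  292.07056603] [-3.14121682e+00 -1.32489146e-04  1.94378148e+00] [ 0.26  0.49  1.56  0.    1.09 -0.11] [ 0.49974209  0.05788268 -0.38092789]
grip_orange {'location': [230.3, 181.2], 'score': 0.62} [563.5 211.6  60. ]
shunt_orange {'location': [100.8, 154.1], 'score': 0.85} [435.3 190.7  60. ]
swing_orange {'location': [220.4, 183.3], 'score': 0.94} [555. 206.  60.]
```

View pics/w.png

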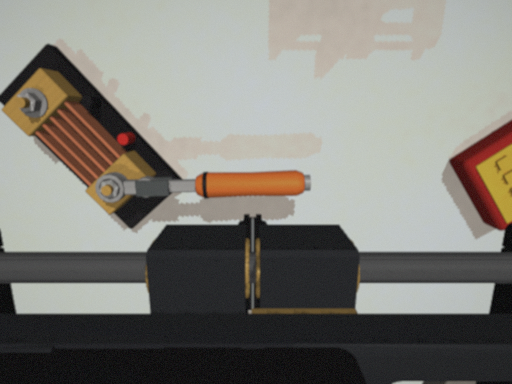

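The wrist view shows the grip from (196,184) to (306,183), the nut at (110,188) and the second stud at (34,103). The fingertips are near (253,217).

```bash
python3 - <<'E'
from h import *
d=look('wrist')
hsv=cv2.cvtColor(d['color'],cv2.COLOR_RGB2HSV)
m=cv2.inRange(hsv,(5,150,110),(20,255,255));m[:150]=0;m[215:]=0;m[:,:190]=0;m[:,320:]=0
p=np.argwhere(m)[:,::-1].astype(np.float32);rr=cv2.minAreaRect(p);print(rr)
bx=cv2.boxPoints(rr);c=ray(d,rr[0],60)
e=sorted(bx,key=lambda q:q[0]);A=ray(d,(e[0]+e[1])/2,60);B=ray(d,(e[2]+e[3])/2,60)
u=(B-A)/np.linalg.norm(B-A);print('grip',A,B,c,np.linalg.norm(B-A),'yaw',np.arctan2(u[1],u[0]))
N=c-140*u
n0=ray(d,(110,188),62);t0=ray(d,(34,103),58)
v=n0-t0;v[2]=0;L=np.linalg.norm(v);print('nut by grip',N,'nut',n0,'t2',t0,'L',L)
sy=np.arctan2(v[1],v[0]);g=c-n0;gy=np.arctan2(g[1],g[0]);print('shunt yaw',sy,'grip az',gy,np.hypot(g[0],g[1]),'swing',1-(gy-sy))
for q in [(110,188),(34,103),(250,184)]:
    z=d['z_map'][q[1],q[0]];print(z, d['world_to_cam'][:3,3])
    K=d['camera_matrix'];a=np.linalg.inv(K)@[q[0],q[1],1]*z;print((np.linalg.inv(d['world_to_cam'])@[a[0],-a[1],-a[2],1]).round(1))
E
```

```text
((249.10556030273438, 179.51039123535156), (23.228797912597656, 108.19937133789062), 88.49256896972656)
grip [531.8535037  195.77113578  60.        ] [631.91635825 237.38985914  60.        ] [581.94164539 216.60408645  60.        ] 108.37293477948265 yaw 0.39415968716555777
nut by grip [452.67690171 162.83954385  60.        ] nut [454.85067403 158.8459054   62.        ] t2 [363.77288873 212.09700348  58.        ] L 105.50280764451809
shunt yaw -0.5290764872356607 grip az 0.4265593962101921 139.59986561357294 swing 0.04436411655414718
319.82556 [-623.98045991   32.17392882 -387.87690015]
[458.4 162.9  72.8   1. ]
314.01608 [-623.98045991   32.17392882 -387.87690015]
[364.6 212.4  59.4   1. ]
321.1614 [-623.98045991   32.17392882 -387.87690015]
[583.7 214.8  70.5   1. ]
```

Call:
jog_arm --pt "0 0 0 35 0 0 0" --pt "0 0 0 0 0 45 0" --pt "0 0 0 0 0 50 0" --pt "0 0 0 0 0 50 0" --pt "0 0 0 0 0 30 0" --pt "0 0 0 0 0 12 0" --pt "0 0 0 0 0 0 0" --pt "0 0 0 0 0 0 0"

```text
t: 3.82
eef_pos: [572.4, 252.9, 106.5]
tcp_rot: [3.14, 0.0, 1.939]
ft_force: [0.0, 0.4, 0.2]
opening: 0.002
grip_force: 0.0
```

```bash
python3 - <<'E'
from h import *
s=env.state();print(s['t'],s['eef_pos'],s['tcp_rot'],s['ft_force'])
d=look('wrist','w2.png')
E
```

```text
3.825 [572.38298821 252.93949072 106.53918418] [3.13964329e+00 2.29058762e-04 1.93929911e+00] [0.00815062 0.40402945 0.21073311]
```

View pics/w2.png

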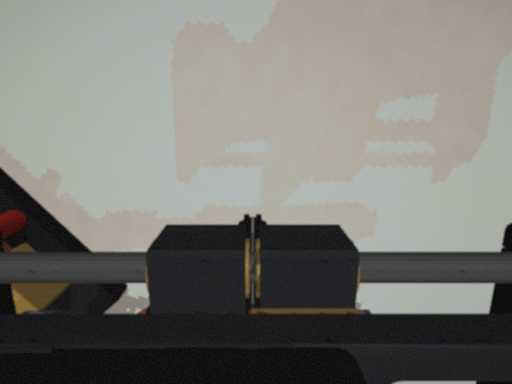

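The handle is now hidden below the gripper body and the fingers stand free on its anticlockwise side with no force. I'll push along the arc.

Call:
jog_arm --pt "0 0 0 -8 0 0 0" --pt "0 0 1.5 -8 0 0 0" --pt "0 0 4 -10 1.5 0 0" --pt "0 0 5 -12 1.5 0 0" --pt "0 0 5 -12 1.5 0 0" --pt "0 0 5 -12 1.5 0 0" --pt "0 0 5 -12 1.5 0 0" --pt "0 0 5 -12 1.5 0 0" --pt "0 0 5 -12 1.5 0 0"

```text
t: 5.0
eef_pos: [595.8, 157.8, 105.6]
tcp_rot: [3.14, -0.001, 1.316]
ft_force: [2.1, 1.5, -0.1]
opening: 0.002
grip_force: 1.0
```

```bash
cat >> h.py <<'E'
def where(name=None):
    s=env.state();p=s['eef_pos'];y=s['tcp_rot'][2];f=s['ft_force']
    print('t',s['t'],p.round(1),'yaw',round(y,3),'f',f.round(1),'tool fx',f[0]*np.cos(y)+f[1]*np.sin(y))
    r=p[:2]-[456,162.5]; h=y-np.pi/2;u=np.array([np.cos(h),np.sin(h)]);n=np.array([-u[1],u[0]])
    print('along',r@u,'side',r@n,'toolaxis az',h)
    d=look('top',name)
    hsv=cv2.cvtColor(d['color'],cv2.COLOR_RGB2HSV)
    m=cv2.inRange(hsv,(5,150,110),(20,255,255));n_,l,st,c=cv2.connectedComponentsWithStats(m)
    for i in range(1,n_):
        if st[i,4]>60: print(st[i],ray(d,c[i],60).round(0))
E
python3 -c "
from h import *
where('t2.png')"
```

```text
t 5.0 [595.8 157.8 105.6] yaw 1.316 f [ 2.1  1.5 -0.1] tool fx 1.9531706302224943
along 136.44991292867627 side 30.743327446614522 toolaxis az -0.255033714710426
[100  16  50  44  92] [856. 336.  60.]
[372 223  13  56 221] [ 357. -223.   60.]
[378 239  10  36 223] [ 336. -236.   60.]
[388 239  12  37 230] [ 332. -257.   60.]
```

View pics/t2.png

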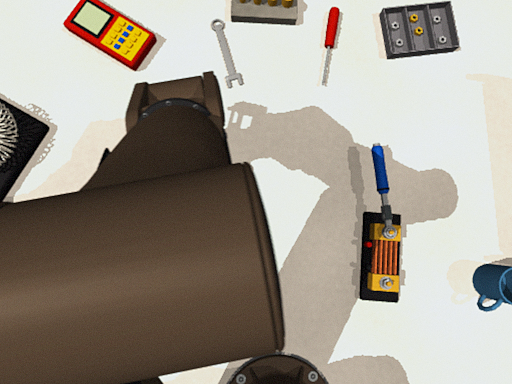

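The arm hides the wrench in the top view, but the 2 N of push matches the turning friction. I'll go on in smaller steps until the force rises.

Call:
jog_arm --pt "0 0 4 -10 1.5 0 0" --pt "0 0 4 -10 1.5 0 0" --pt "0 0 3 -8 1 0 0" --pt "0 0 0 0 0 0 0"

```text
t: 5.55
eef_pos: [590.3, 130.3, 105.4]
tcp_rot: [3.142, 0.0, 1.128]
ft_force: [-0.0, -0.1, 0.4]
opening: 0.004
grip_force: 0.0
```

Call:
jog_arm --pt "0 0 2 -5 0.8 0 0" --pt "0 0 0 0 0 0 0"

```text
t: 5.8
eef_pos: [588.8, 125.8, 105.3]
tcp_rot: [3.142, 0.0, 1.093]
ft_force: [-0.3, -1.0, -0.7]
opening: 0.005
grip_force: 0.1
```

Call:
jog_arm --pt "0 0 2 -5 0.8 0 0" --pt "0 0 0 0 0 0 0"

```text
t: 6.05
eef_pos: [587.3, 121.1, 105.3]
tcp_rot: [3.141, -0.0, 1.058]
ft_force: [1.4, 2.3, 0.5]
opening: 0.005
grip_force: 1.7
```

```bash
python3 -c "
from h import *
where()
d=look('scene','s1.png')
print(env.recognise('scene','grip_orange')[:2])"
```

```text
t 6.05 [587.3 121.1 105.3] yaw 1.058 f [1.4 2.3 0.5] tool fx 2.740402491406546
along 134.73183856717935 side 28.44516790649556 toolaxis az -0.5132834448952548
[100  16  47  30  64] [872. 338.  60.]
[368 223  20  68 465] [ 342. -228.   60.]
[388 240   5  36 124] [ 334. -252.   60.]
[393 240   7  36 119] [ 332. -262.   60.]
[{'location': [298.8, 234.1], 'score': 0.5}]
```

View pics/s1.png

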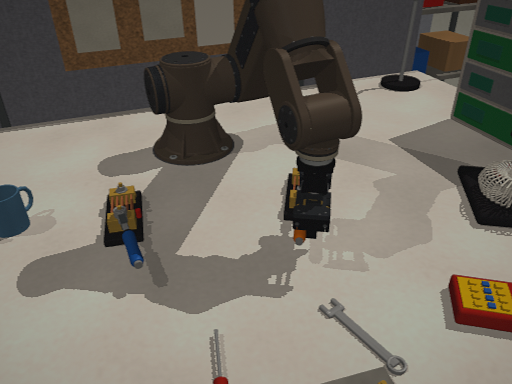

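The scene view shows the orange grip end at (299,235) in front of the gripper, at about -0.47 rad, near the stop. I'll keep nudging.

Call:
jog_arm --pt "0 0 1.5 -4 0.6 0 0" --pt "0 0 0 0 0 0 0"

```text
t: 6.45
eef_pos: [586.3, 117.8, 105.4]
tcp_rot: [3.14, -0.001, 1.032]
ft_force: [5.2, 7.6, -0.8]
opening: 0.009
grip_force: 4.5
```

Call:
jog_arm --pt "0 0 1.5 -4 0.6 0 0" --pt "0 0 0 0 0 0 0"

```text
t: 6.7
eef_pos: [585.0, 114.1, 105.5]
tcp_rot: [3.14, -0.002, 1.005]
ft_force: [5.5, 8.2, -0.9]
opening: 0.002
grip_force: 4.8
```

Call:
jog_arm --pt "0 0 1.5 -4 0.6 0 0" --pt "0 0 0 0 0 0 0"

```text
t: 6.95
eef_pos: [583.5, 110.4, 105.5]
tcp_rot: [3.14, -0.002, 0.979]
ft_force: [6.0, 7.7, -0.3]
opening: -0.001
grip_force: 5.0
```

Call:
jog_arm --pt "0 0 3 -5 1.2 0 0" --pt "0 0 3 -5 1.2 0 0" --pt "0 0 3 -5 1.2 0 0" --pt "0 0 0 0 0 0 0"

```text
t: 7.45
eef_pos: [577.2, 96.2, 105.5]
tcp_rot: [3.14, -0.002, 0.822]
ft_force: [4.8, 8.9, -0.7]
opening: 0.003
grip_force: 5.2
```

```bash
python3 -c "
from h import *
where()
d=look('scene')
K=d
b=np.array([456,162.5,0])
for f in (0.,.2,.3,.4,.5):
    a=-.5;u=lambda t:np.array([np.cos(t),np.sin(t),0])
    p=b+35*u(a)+165*u(a-f)+[0,0,60];print(f,proj(d,p).round(1))
c=d['color'][190:260,250:360];cv2.imwrite('pics/s2.png',cv2.resize(c[:,:,::-1],None,fx=6,fy=6,interpolation=2))
"
```

```text
t 7.45 [577.2  96.2 105.5] yaw 0.822 f [ 4.8  8.9 -0.7] tool fx 9.747113604447911
along 133.86062021664128 side 34.01020560566248 toolaxis az -0.7492567480855381
[100  16  50  33  70] [867. 334.  60.]
[369 223  31  68 658] [ 341. -240.   60.]
0.0 [296.4 242.8]
0.2 [280.1 240.4]
0.3 [272.5 238.6]
0.4 [265.2 236.2]
0.5 [258.5 233.5]
```

View pics/s2.png

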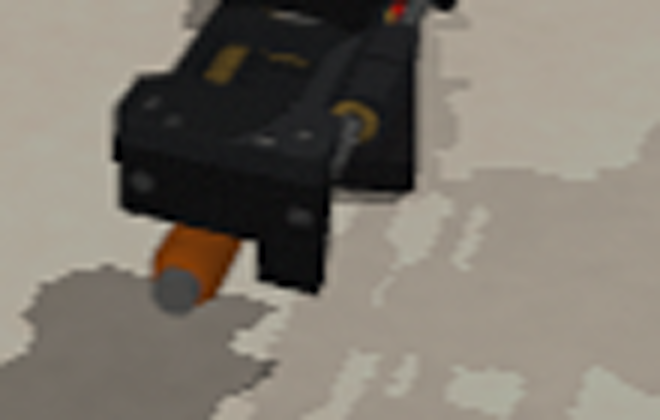

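The crop shows the grip's end cap at about (280,238) in full-image pixels. By projection that is a fold of about 0.2, while the TCP travel gives about 0.25. I need about 0.12 rad more.

Call:
jog_arm --pt "0 0 3.4 -6 1.5 0 0" --pt "0 0 3.4 -6 1.5 0 0" --pt "0 0 0 0 0 0 0"

```text
t: 7.92
eef_pos: [570.7, 85.7, 105.4]
tcp_rot: [3.141, -0.002, 0.703]
ft_force: [5.5, 10.8, -1.1]
opening: 0.005
grip_force: 5.3
```

```bash
python3 -c "
from h import *
where()
d=look('scene')
hsv=cv2.cvtColor(d['color'],cv2.COLOR_RGB2HSV)
c=d['color'][190:260,230:340];cv2.imwrite('pics/s3.png',cv2.resize(c[:,:,::-1],None,fx=6,fy=6,interpolation=2))
"
```

```text
t 7.925 [570.7  85.7 105.4] yaw 0.703 f [ 5.5 10.8 -1.1] tool fx 11.211391699029619
along 132.73850888490736 side 37.89283242269566 toolaxis az -0.8681331081810284
[100  16  50  30  70] [870. 335.  60.]
[373 223  28  54 680] [ 348. -243.   60.]
```

View pics/s3.png

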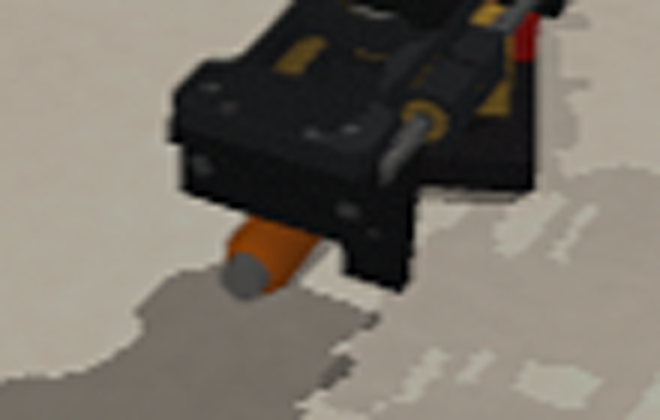

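The end cap is at about (271,236), which gives a fold of about 0.32. The 12 N force and the travel give about 0.36, so it has clicked at about 20°. I'll ease back slowly along the same path.

Call:
jog_arm --pt "0 0 -3 5 -1.2 0 0" --pt "0 0 -3 5 -1.2 0 0" --pt "0 0 -3 5 -1.2 0 0" --pt "0 0 -3 5 -1.2 0 0" --pt "0 0 -3 5 -1.2 0 0" --pt "0 0 -2 4 -0.8 0 0" --pt "0 0 -2 4 -0.8 0 0" --pt "0 0 -1 4 0 0 0" --pt "0 0 0 5 0 0 0" --pt "0 0 0 8 0 0 0"

```text
t: 9.28
eef_pos: [594.5, 129.6, 105.1]
tcp_rot: [-3.141, 0.001, 1.053]
ft_force: [0.2, -0.3, -0.3]
opening: 0.008
grip_force: 0.0
```

Call:
jog_arm --pt "0 0 0 15 0 0 0" --pt "0 0 0 0 0 0 0" --pt "0 0 0 0 0 -50 0" --pt "0 0 0 0 0 -50 0" --pt "0 0 0 0 0 -50 0" --pt "0 0 0 0 0 -35 0" --pt "0 0 0 -5 0 0 0" --pt "0 0 0 0 0 0 0"

```text
t: 10.28
eef_pos: [599.1, 137.9, 289.3]
tcp_rot: [-3.141, 0.001, 1.053]
ft_force: [0.0, 0.4, -0.5]
opening: 0.006
grip_force: 0.0
```

```bash
python3 -c "
from h import *
s=env.state();print(s['t'],s['eef_pos'],s['ft_force'],s['tcp_rot'])
d=look('wrist','w3.png')
"
```

```text
10.275 [599.06824507 137.86371386 289.31614769] [ 0.01545432  0.43032186 -0.48470982] [-3.14052479e+00  1.04025727e-03  1.05277832e+00]
```

View pics/w3.png

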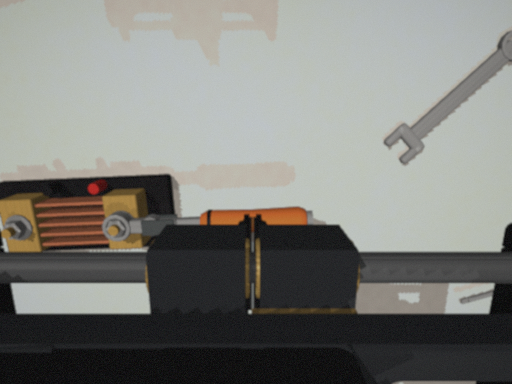

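The wrench is straight and nearly in line with the shunt, with the nut at (117,228) and the grip from (202,218) to (306,217), partly hidden. I'll move aside and measure the alignment.

Call:
jog_arm --pt "0 0 0 -40 0 -40 0" --pt "0 0 0 -60 0 -20 0" --pt "0 0 0 -60 0 0 0" --pt "0 0 0 -60 0 0 0" --pt "0 0 0 -60 0 0 0" --pt "0 0 0 -60 0 0 0" --pt "0 0 0 -60 0 0 0" --pt "0 0 0 0 0 0 0"

```text
t: 11.32
eef_pos: [400.3, -211.5, 348.9]
tcp_rot: [-3.14, 0.0, 1.048]
ft_force: [0.8, 0.4, 0.1]
opening: 0.001
grip_force: 0.0
```

```bash
python3 -c "
from h import *
s=env.state();print(s['t'],s['eef_pos'],s['ft_force'])
d=look('top','t3.png')
hsv=cv2.cvtColor(d['color'],cv2.COLOR_RGB2HSV)
m=cv2.inRange(hsv,(5,150,110),(20,255,255));n_,l,st,c=cv2.connectedComponentsWithStats(m)
for i in range(1,n_):
    if st[i,4]>200:
        rr=cv2.minAreaRect(np.argwhere(l==i)[:,::-1].astype(np.float32));print(rr,ray(d,c[i],60).round(1))
a=-.5;u=np.array([np.cos(a),np.sin(a)]);print('expected',np.array([456,162.5])+140*u)
x,y=rr=[int(v) for v in proj(d,[510,140,60])]
x=max(50,x);y=max(50,y)
c=d['color'][y-50:y+50,x-65:x+65];print(x-65,y-50);cv2.imwrite('pics/t3c.png',cv2.resize(c[:,:,::-1],None,fx=6,fy=6,interpolation=2))
"
```

```text
11.325 [ 400.31289489 -211.47463489  348.9146833 ] [0.84183259 0.42485991 0.05898948]
((226.10003662109375, 146.80001831054688), (8.944271087646484, 41.59086227416992), 26.56505012512207) [586.4  99.   60. ]
expected [578.86155866  95.3804246 ]
143 131
```

View pics/t3c.png

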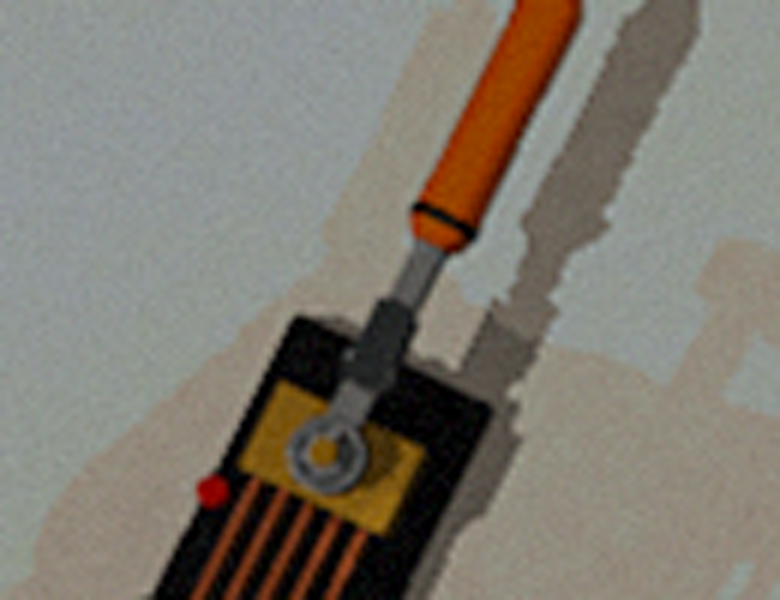

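The crop shows nut (325,450), hinge and grip on one straight line at about 27°, parallel to the shunt's edge at 27°. The wrench is straight, the nut is tight, and the robot is clear.

```bash
python3 -c "
from cell import env
print(env.job_done())"
```

```text
the job is handed in; nothing more can be done
None
```

The job is handed in: I ran the orange wrench's nut tight, folded the handle to an estimated 0.35 rad (20°) at the click, and let it spring straight on the nut; I never touched the blue wrench, and the arm stood clear at about 11.3 s.

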